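# Turn the panel's turnbutton home and rock the locating block out of its mortise

### The arm

A 6-joint arm with a two-finger parallel gripper is mounted at the origin on the work surface. World frame = base frame: x ahead of the robot, y to its left, z up, the work surface at z = 0. Lengths are in m, angles in rad, forces in N, time in s.
With the tool pointing down it reaches from about 0.275 to 0.775 m from the base axis. Payload 14.6 kg.
Tool frame: the origin (TCP) lies between the finger pads, 19 mm behind the fingertips; this is the grasp point; z points along the fingers, y is the line along which they close (so a half turn about z gives the same grasp; the last joint's range is limited). The gripper opens to 85 mm and grips with 20 to 120 N. Pads are 22 mm wide; open, the fingers measure 114 mm over their backs; the gripper's body (76 mm by 85 mm) begins 54 mm behind the grasp point. The pads swing forward as they close: fully open they stand 13 mm farther back than shut.
Start: joints at [-1.365, 0.263, -0.048, 1.259, 0, 1.415], TCP at [0.185, -0.491, 0.25] pointing down, gripper open.
Joint ranges: [-2.65, 2.65], [-0.89, 1.7], [-1.18, 1.37], [-2.13, 2.11], [-1.35, 1.29], [-3.14, 3.14]. Speed limits (rad/s): [1.89, 1.89, 2.57, 2.79, 3.14, 3.14].

### API

Orientations are given as a unit quaternion [w, x, y, z].
In Python, from station import sense, viewer, ctrl gives the robot as it stands.
- The arm moves only by the shell command python3 -m crank 'ROWS' [OPENING] [FORCE]. ROWS is JSON, a list of rows, each a list of 2 entries, a list of its own where there are three numbers: the shift along the world's x, y, z in m, then the turn, a rotation vector about the world's x, y, z in rad. A call has 1 to 10 rows; each row is the pose to reach, as a shift and turn from the pose commanded when the call began; what a row does not reach only later rows make up. A row lasts 1/12 s, in which the tool goes at most 41.7 mm and 7.16 degrees, less where a joint would pass 70% of its speed; a pose out of reach is approached as far as the arm can. A call with a gripper value outside its range is refused whole. OPENING is the finger opening in m, from 0 to 0.0854, set as the call begins (- or left out, the last holds). The fingers move at their own pace and stop on an object; FORCE is the grip in N (left out, the last holds). Time passes only in rows, so rows that repeat a pose let the fingers close. It gives the time, the measured TCP pose, the force, the opening and the grip force at its end, in the units of the state.
- sense(): the state, without advancing time (a new reading comes with each control period).
- viewer.get_image(name): name is "scene" or "side" or "wrist"; returns (picture, depth): 400x640x3 uint8, red, green, blue; 400x640 float32, m along the optical axis (not along the pixel's ray), 0 where there is no reading.
- viewer.camera_model(name): a dict with "intrinsics" (3x3 intrinsics, pixels), "eye" and "orientation" of the camera in the world. Camera axes: x right, y down, z forward; pixel columns grow to the right and rows downward; lengths in m; the calibration is good to about 2 mm. A picture is of the moment at which its call begins: read the wrist's pose just before it. camera_model takes no time and is no camera call; for the wrist camera it gives the pose at the moment of the call.
- ctrl.sign_off(): hands the job in; it is judged then, once.
The state is a dict: "time": time; "joint_positions": joint angles; "qvel": joint speeds; "effort": joint torques, N m; "ee_pos": TCP position; "eef_rot": TCP orientation; "contact_force": force on the tool from outside, world axes, zero at the start; "torque": the same for the moment, N m; "finger_gap": finger opening in m; "finger_force": force on a finger pad.
Only numpy, scipy, OpenCV 4.12 (cv2) and the standard library are available. Lean on these libraries where they do the work, as an engineer would, in place of code of your own. Each camera call takes 0.05 s, during which the arm holds its last target. There are 200 camera calls.

### The job

Turn the wooden turnbutton so that its arm points squarely over the edge of the carved panel, and only then take the tall locating block on the other side of the panel and rock it to and fro along the panel's edge until both stiff cheeks have been pushed back and it comes free of its tight mortise. Finish while still holding the block upright in the gripper, just clear of the board and right above its mortise, touching nothing else: do not put it down or let go. Leave the panel, the mallet, the sanding block and the gouge where they lie.

Things in the scene. Friction and masses are not known exactly. Their poses are not given: they have to be found in the camera images.
- jig: Carver's holding board of brown wood, 220 (x) x 250 (y) x 40 mm, screwed to the bench; place and yaw vary. Origin: centre of its underside; z up. The panel lies on its middle between three low fences (10 mm high); the turnbutton is on its +y side, the mortise with the locating block on its -y side.
- slot_mouth (a point): Centre of the mortise's mouth, level with the board's top face (40 mm above the bench); board frame (20, -75, 40) mm. The mortise is 38 mm wide in board y and 35 mm deep. In its upper 18 mm two wooden cheeks leave a gap of 27 mm in board x; below the cheeks is a cavity 39 mm long (board x) and 17 mm high.
- block: Tall loose locating block of pale wood, about 0.09 kg, in the mortise, 70 mm showing. Origin: centre of its underside; axes as the board's. Shank 26 (x) x 36 (y) mm, height 105 mm; its foot, 8 mm high and 35 mm long in x, reaches 4 mm under each cheek, so a straight pull lifts it only 9 mm and locks. Leaning it about 0.24 rad each way along board x pushes the cheeks back.
- block_grip (a point): Point on the block's axis 87 mm above its underside, a good TCP for gripping it (52 mm above the board's top). Grip across its 36 mm faces, fingers in line with board y, so that one finger hangs over the panel's edge (panel top 36 mm below this point). Rock about the foot, lifted 4 mm off the mortise floor (the floor is 5 mm above the bench).
- cheek_near (a joint): How far (m) the cheek on the board's -x side of the block has been pushed back: 0 at the start, stop at 0.0055. It is a dark wood piece 16 mm thick, flush with the board's top; slides stiffly (about 8 N) and stays where pushed. The foot passes when the two cheeks' values add up to more than 0.008.
- cheek_far (a joint): The same for the cheek on the board's +x side of the block.
- turnbutton (a joint): Angle (rad) of the turnbutton about its upright pivot: 0 = arm along board +x (parallel to the panel's edge, clear of it), grows clockwise seen from above; 1.57 = arm along board -y, square over the panel's edge. Turns from -0.2 to 2.3 with no stop at 1.57; stiff (0.05 N m), stays where left. Starts between 0.05 and 0.45.
- turnbutton_fin (a point): Middle of the top of the turnbutton's upright finger fin, on the pivot axis, 92 mm above the bench; board frame (-30, 85, 92) mm. The fin is 36 mm long (along the arm), 10 mm thick, 26 mm high, standing on the arm. Pinch it across its 10 mm thickness; TCP no lower than 88 mm above the bench.
- turnbutton_tip (a point): Top of the arm's free end, 50 mm from the pivot. The arm is a dark wood bar 18 mm wide and 8.5 mm thick whose top is 66 mm above the bench.
- panel: Carved panel of pale wood, 150 (x) x 110 (y) x 16 mm, loose, 0.25 kg, with a round rosette 6 mm high on top. Origin: centre of its underside, on the board's top.
- mallet: Square wooden mallet lying on the bench beyond the turnbutton side of the board: head 110 x 65 x 60 mm, handle 130 mm along its +x. Origin: under the head.
- sanding_block: Wooden sanding block with a cork sole, 110 x 60 x 34 mm, lying on the bench beyond the mortise side of the board. Origin: centre of its underside.
- gouge: Carving gouge, 220 mm long and 26 mm thick, lying on the bench at the board's far side. Origin: where blade and handle meet.
Things that resemble listed ones, but are neither listed nor needed, are in the scene too. What is shaped like the block but black is not meant.

How it is judged:
On the way, in this order (a step that is already met when the one before it is completed fails the run):
1. the turnbutton points square over the panel's edge while the block still sits in its mortise (value of joint turnbutton between 1.37 and 1.77 rad and z of block in the frame of jig below 0.016 m), for 0.2 s.
2. both cheeks have been pushed back by at least 2 mm by rocking the block (value of joint each of cheek_near, cheek_far above 0.002 m), for 0.1 s.
At the end, for the whole second after the job is handed in: Turnbutton within 0.2 rad of square; block held still in the fingers, within 0.25 rad of upright, underside 3 to 50 mm above the board's top and within 35 mm sideways of the mortise; block and robot touching neither board nor panel; panel within 12 mm of its start (value of joint turnbutton between 1.37 and 1.77 rad and z of block in the frame of jig between 0.043 and 0.09 m and horizontal distance between block and slot_mouth below 0.035 m and angle between block's own z axis and vertical below 0.25 rad and contact force between the fingers and block above 2 N and contact force between block and jig below 0.2 N and contact force between block and panel below 0.2 N and linear speed of block below 0.03 m/s and contact force between each of the arm, the fingers and jig below 0.5 N and contact force between the fingers and panel below 0.5 N and distance of panel from where it was at the start of the episode below 0.012 m); the arm keeps its last pose, push and grip.
It fails at once if the panel is shifted by more than 15 mm (distance of panel from where it was at the start of the episode above 0.015 m).
It fails at once if the mallet, the sanding block or the gouge is moved by more than 30 mm (distance of any of mallet, sanding_block, gouge from where it was at the start of the episode above 0.03 m).
It also fails if it takes over 54 s, if anything falls off the work surface, if the arm or the gripper's body presses on something with over 40 N, if the wrist force passes 120 N, or if a joint passes its speed limit or range.

## Working session

There is one attempt and no reset: what is moved stays moved. The work goes in short steps, Python scripts to look and compute and a shell command to move; the robot and the scene stay as the last step left them, time stands still between calls to the robot, and variables do not carry over. Pictures are saved under pics/ and viewed, at most 10 in all, crops included, and the job is handed in when it is done.

```bash
mkdir -p pics; ls
python3 - <<'E'
from station import sense, viewer, ctrl
import cv2,numpy as np
for n in ("scene","side"):
    im,d=viewer.get_image(n); cv2.imwrite(f"pics/{n}0.png",im[:,:,::-1]); np.savez(f"pics/{n}0.npz",im=im,d=d)
    m=viewer.camera_model(n); print(n,m)
s=sense(); print({k:np.round(v,4) for k,v in s.items()})
E
```

```text
pics
scene {'intrinsics': array([[507.92649554,   0.        , 325.84461072],
       [  0.        , 507.92649554, 191.16350853],
       [  0.        ,   0.        ,   1.        ]]), 'eye': array([ 1.16380611, -0.77425333,  1.08987301]), 'orientation': array([-0.34618331,  0.87983247,  0.30430233, -0.11598292])}
side {'intrinsics': array([[480.20933442,   0.        , 320.21936835],
       [  0.        , 480.20933442, 196.08655929],
       [  0.        ,   0.        ,   1.        ]]), 'eye': array([0.31841186, 0.89693971, 0.90053709]), 'orientation': array([ 0.054169  , -0.12696515,  0.89711741, -0.4196736 ])}
{'time': np.float64(0.1), 'joint_positions': array([-1.3653,  0.2634, -0.0489,  1.2594,  0.    ,  1.4155]), 'qvel': array([ 0.0008, -0.0018, -0.0002, -0.0018, -0.0005, -0.0002]), 'effort': array([-1.00000e-04, -6.38578e+01,  3.85065e+01,  1.01000e-02,
       -3.00000e-04, -0.00000e+00]), 'ee_pos': array([ 0.1853, -0.491 ,  0.2496]), 'eef_rot': array([-5.000e-04,  9.838e-01,  1.794e-01, -0.000e+00]), 'contact_force': array([-0.0886,  0.1451, -0.6045]), 'torque': array([ 0.0347, -0.0133,  0.0452]), 'finger_force': np.float64(0.0), 'finger_gap': np.float64(0.0854)}
```

View pics/scene0.png

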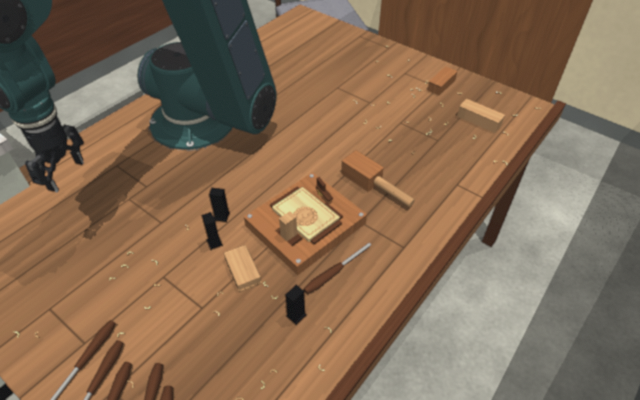

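View pics/side0.png

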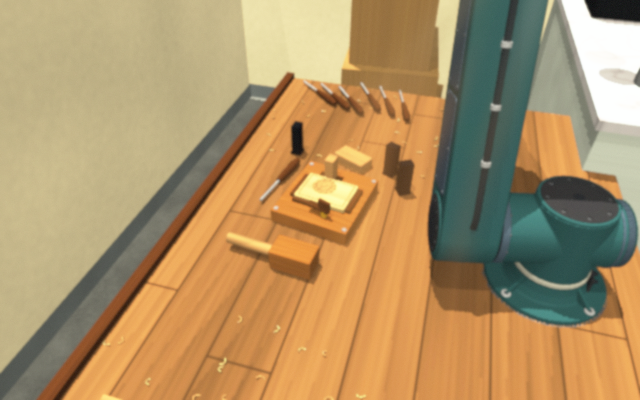

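The scene picture shows the board around (305,222), the pale block at (290,223), the turnbutton at (322,188), and black decoys at (220,205), (210,230) and (295,303). In the side picture the block is at (331,165) and the turnbutton at (323,206). Only the pale one sits on the board's -y side in a mortise, so that is the block.

```bash
cat > h.py <<'E'
import numpy as np,cv2
from scipy.spatial.transform import Rotation as R
from station import sense, viewer, ctrl
def Rm(m): return R.from_quat(np.array(m["orientation"])[[1,2,3,0]]).as_matrix()
def cloud(m,d):
    v,u=np.mgrid[:d.shape[0],:d.shape[1]]; K=m["intrinsics"]
    p=np.stack([(u-K[0,2])/K[0,0]*d,(v-K[1,2])/K[1,1]*d,d],-1)
    return p@Rm(m).T+m["eye"]
def ray(m,u,v,z):
    K=m["intrinsics"]; r=Rm(m)@np.array([(u-K[0,2])/K[0,0],(v-K[1,2])/K[1,1],1]); return m["eye"]+r*(z-m["eye"][2])/r[2]
def two(m1,p1,m2,p2):
    A=[];b=[]
    for m,(u,v) in((m1,p1),(m2,p2)):
        r=ray(m,u,v,0)-m["eye"]; r/=np.linalg.norm(r); P=np.eye(3)-np.outer(r,r); A.append(P); b.append(P@m["eye"])
    x=np.linalg.lstsq(np.vstack(A),np.hstack(b),rcond=None)[0]; return x
E
python3 - <<'E'
from h import *
for n,box in(("scene",(225,170,375,275)),("side",(265,145,385,245))):
    z=np.load(f"pics/{n}0.npz"); im,d=z["im"],z["d"]; m=viewer.camera_model(n); P=cloud(m,d)
    u0,v0,u1,v1=box; Q=P[v0:v1,u0:u1]; C=im[v0:v1,u0:u1]
    print(n,"valid",(d>0).mean())
    h=Q[...,2]
    for lo,hi in((.03,.047),(.047,.065),(.07,.1),(.1,.125)):
        k=((h>lo)&(h<hi)).astype(np.uint8); nn,l,st,ce=cv2.connectedComponentsWithStats(k)
        for i in range(1,nn):
            if st[i,4]<12: continue
            q=Q[l==i]; r=cv2.minAreaRect(q[:,:2].astype(np.float32)*1000)
            print((lo,hi),st[i,4],"px",ce[i].round()+[u0,v0],"med",np.median(q,0).round(3),"rect",np.round(r[0]),np.round(r[1]),round(r[2],1))
    cv2.imwrite(f"pics/{n}crop.png",cv2.resize(C[:,:,::-1],None,fx=5,fy=5,interpolation=cv2.INTER_CUBIC))
E
```

```text
scene valid 0.99610546875
(0.03, 0.047) 111 px [361. 178.] med [0.619 0.103 0.038] rect [606. 102.] [96. 26.] 10.7
(0.03, 0.047) 3421 px [303. 223.] med [ 0.606 -0.163  0.039] rect [ 579. -109.] [255. 225.] 81.3
(0.03, 0.047) 19 px [226. 208.] med [ 0.393 -0.22   0.04 ] rect [ 395. -222.] [ 3. 28.] 32.8
(0.03, 0.047) 622 px [240. 261.] med [ 0.545 -0.322  0.033] rect [ 548. -323.] [ 60. 101.] 63.1
(0.047, 0.065) 161 px [365. 174.] med [0.63  0.105 0.058] rect [616. 117.] [41. 70.] 83.6
(0.047, 0.065) 2063 px [307. 214.] med [ 0.597 -0.11   0.055] rect [ 579. -122.] [162. 182.] 81.9
(0.047, 0.065) 27 px [320. 192.] med [ 0.57  -0.031  0.061] rect [573. -30.] [ 6. 39.] 71.3
(0.047, 0.065) 29 px [328. 198.] med [ 0.604 -0.036  0.063] rect [605. -34.] [16. 20.] 38.0
(0.07, 0.1) 80 px [320. 184.] med [ 0.567 -0.024  0.087] rect [565. -22.] [10. 39.] 72.8
(0.07, 0.1) 131 px [288. 227.] med [ 0.599 -0.197  0.085] rect [ 595. -192.] [44. 22.] 45.6
(0.1, 0.125) 151 px [287. 218.] med [ 0.59  -0.188  0.108] rect [ 588. -186.] [41. 30.] 82.1
side valid 0.99581640625
(0.03, 0.047) 21 px [296. 146.] med [ 0.735 -0.321  0.034] rect [ 738. -322.] [25. 16.] 2.3
(0.03, 0.047) 336 px [353. 156.] med [ 0.549 -0.32   0.033] rect [ 549. -321.] [ 63. 112.] 64.6
(0.03, 0.047) 2712 px [326. 202.] med [ 0.557 -0.043  0.039] rect [ 578. -108.] [258. 224.] 80.6
(0.047, 0.065) 1738 px [326. 192.] med [ 0.576 -0.099  0.055] rect [ 575. -107.] [178. 194.] 69.0
(0.047, 0.065) 207 px [288. 241.] med [0.617 0.113 0.059] rect [603. 112.] [92. 35.] 7.3
(0.07, 0.1) 102 px [331. 167.] med [ 0.581 -0.169  0.085] rect [ 580. -176.] [40. 24.] 35.9
(0.07, 0.1) 108 px [324. 204.] med [ 0.559 -0.015  0.085] rect [562. -18.] [13. 40.] 64.8
(0.1, 0.125) 101 px [331. 159.] med [ 0.585 -0.181  0.108] rect [ 586. -183.] [40. 28.] 85.5
```

View pics/scenecrop.png

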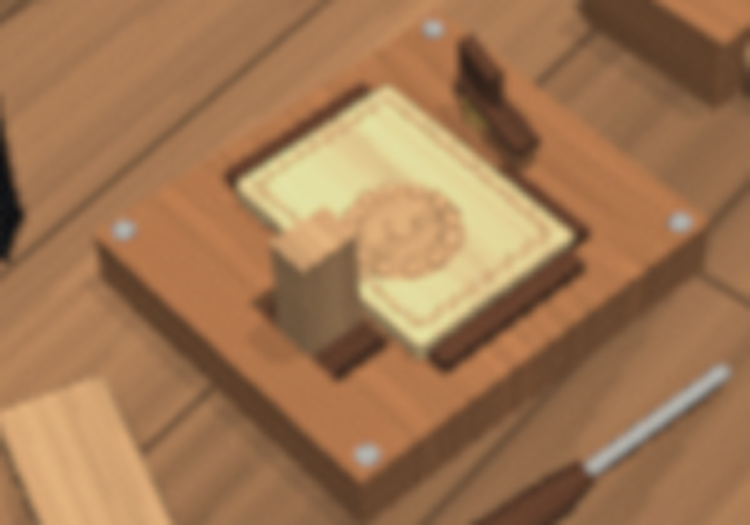

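The crop confirms it: the pale block stands in the dark-cheeked mortise at crop (315,285), the turnbutton's fin and arm are at (480,70)-(530,150), and the panel lies between its fences. Two views and depth agree on a board centre near (0.578,-0.108) and a yaw near -9°, with the block top at 110 mm and the fin at about (0.563,-0.020). I'm moving there now.

```bash
python3 -m crank '[[[0.019,0.024,0],[0,0,0.122]],[[0.038,0.047,0],[0,0,0.244]],[[0.057,0.071,0],[0,0,0.366]],[[0.076,0.094,0],[0,0,0.488]],[[0.095,0.118,0],[0,0,0.61]],[[0.114,0.141,0],[0,0,0.732]],[[0.133,0.165,0],[0,0,0.854]],[[0.152,0.188,0],[0,0,0.976]],[[0.171,0.212,0],[0,0,1.098]],[[0.19,0.235,0],[0,0,1.22]]]' && python3 -m crank '[[[0.019,0.024,0],[0,0,0.122]],[[0.038,0.047,0],[0,0,0.244]],[[0.057,0.071,0],[0,0,0.366]],[[0.076,0.094,0],[0,0,0.488]],[[0.095,0.118,0],[0,0,0.61]],[[0.114,0.141,0],[0,0,0.732]],[[0.133,0.165,0],[0,0,0.854]],[[0.152,0.188,0],[0,0,0.976]],[[0.170,0.212,0],[0,0,1.098]],[[0.188,0.2,0],[0,0,1.2]]]' 0.05
python3 - <<'E'
from h import *
print(sense()["ee_pos"],sense()["eef_rot"])
m=viewer.camera_model("wrist"); im,d=viewer.get_image("wrist"); np.savez("pics/w1.npz",im=im,d=d,**m); print(m)
cv2.imwrite("pics/w1.png",im[:,:,::-1])
E
```

```text
time: 0.93
ee_pos: [0.3759, -0.2547, 0.2499]
eef_rot: [-0.0, 0.701, 0.713, -0.0]
contact_force: [0.3, -0.7, 0.3]
finger_gap: 0.0856
finger_force: 0.0
time: 1.77
ee_pos: [0.5638, -0.0513, 0.2499]
eef_rot: [-0.0, 0.174, 0.985, 0.001]
contact_force: [-0.2, -1.2, 0.4]
finger_gap: 0.0502
finger_force: 0.0
[ 0.56379993 -0.05132217  0.2499461 ] [-3.71406913e-04  1.74115148e-01  9.84725005e-01  6.63978921e-04]
{'intrinsics': array([[304.74304859,   0.        , 321.89350976],
       [  0.        , 304.74304859, 200.70106397],
       [  0.        ,   0.        ,   1.        ]]), 'eye': array([ 0.48937421, -0.02397469,  0.37532195]), 'orientation': array([0.12751494, 0.80938873, 0.56612929, 0.09015243])}
```

View pics/w1.png

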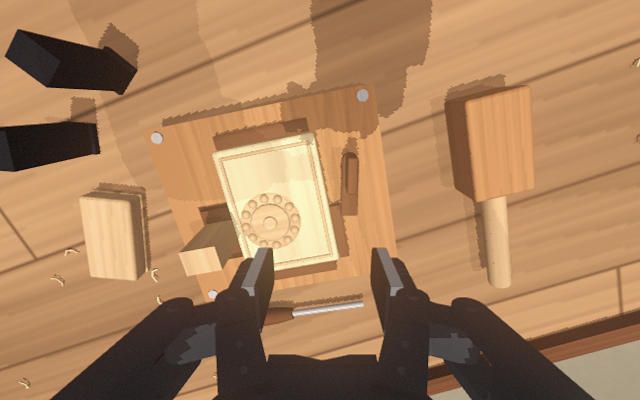

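The wrist picture shows the fin at (350,175), the arm end at (350,205), the block top at (212,250), and screws at (157,138), (363,95) and (212,295). Next I measure from this view.

Run:
```python
from h import *
z=np.load("pics/w1.npz"); im,d=z["im"],z["d"]; P=cloud(z,d)
c0=np.array([.5785,-.1085]);
V,U=np.mgrid[:400,:640]
def comp(k,name,mn=40):
    n,l,st,ce=cv2.connectedComponentsWithStats(k.astype(np.uint8))
    for i in range(1,n):
        if st[i,4]<mn: continue
        q=P[l==i]; r=cv2.minAreaRect(q[:,:2].astype(np.float32)*1000)
        pc=np.linalg.svd(q[:,:2]-q[:,:2].mean(0),full_matrices=False)[2][0]
        print(name,st[i,4],ce[i].round(),"med z",q[:,2].mean().round(4),"rect",np.round(r[0],1),np.round(r[1],1),round(r[2],1),"pca",np.degrees(np.arctan2(pc[1],pc[0])).round(1))
z3=P[...,2]; low=(V<330)&(U<420)&(U>150)
comp((z3>.088)&(z3<.097)&(U>330)&(U<370)&(V<240),"fin")
comp((z3>.05)&(z3<.072)&(U>338)&(U<370)&(V<240),"arm")
comp((z3>.104)&(z3<.118)&(U<245)&(V>200)&(V<300),"blocktop")
comp((z3>.052)&(z3<.06)&low&(U<342),"panel",500)
# screws: bright grey pixels -> rays onto z=.04
hsv=cv2.cvtColor(im,cv2.COLOR_RGB2HSV); k=((hsv[...,1]<50)&(hsv[...,2]>140)&low).astype(np.uint8)
n,l,st,ce=cv2.connectedComponentsWithStats(k)
for i in range(1,n):
    if 30<st[i,4]<400: print("screw?",st[i],ce[i].round(1),ray(z,*ce[i],.04).round(4), np.median(P[l==i],0).round(4))
ms=[viewer.camera_model(n) for n in("scene","side")]
for n,m in zip(("scene","side"),ms):
    q=np.load(f"pics/{n}0.npz")["im"]; hsv=cv2.cvtColor(q,cv2.COLOR_RGB2HSV); 
    b=(225,170,375,275) if n=="scene" else (265,145,385,245)
    k=np.zeros(q.shape[:2],np.uint8); k[b[1]:b[3],b[0]:b[2]]=((hsv[...,1]<70)&(hsv[...,2]>130))[b[1]:b[3],b[0]:b[2]]
    nn,l,st,ce=cv2.connectedComponentsWithStats(k)
    for i in range(1,nn):
        if 3<st[i,4]<40: print(n,ce[i].round(1),st[i,4],ray(m,*ce[i],.04).round(4))
```

```text
fin 392 [352. 175.] med z 0.093 rect [561.7 -19.7] [ 9.9 35.3] 69.7 pca -20.3
arm 726 [346. 199.] med z 0.064 rect [593.9 -31.3] [ 18.4 103.6] 69.8 pca -19.7
blocktop 1067 [201. 259.] med z 0.1108 rect [ 586.9 -185.4] [37.3 26.8] 81.0 pca -100.5
panel 10181 [280. 196.] med z 0.0575 rect [ 582.5 -106.5] [113.7 156.9] 81.1 pca 4.8
screw? [357  89  11  12 106] [362.   94.8] [0.4973 0.0181 0.04  ] [0.4973 0.0179 0.0424]
screw? [151 133  12  11 102] [156.4 137.7] [ 0.4628 -0.2046  0.04  ] [ 0.463  -0.2032  0.0425]
screw? [243 287  11   9  56] [249.7 290.2] [ 0.6731 -0.1887  0.04  ] [ 0.5452 -0.0742  0.2731]
screw? [391 287  11   9  51] [394.  289.8] [ 0.7359 -0.0152  0.04  ] [ 0.5644 -0.0216  0.273 ]
screw? [208 290  10   8  57] [212.3 293.7] [ 0.6613 -0.2358  0.04  ] [ 0.6594 -0.2343  0.0427]
screw? [292 302  72  14 338] [327.  308.6] [ 0.7333 -0.1053  0.04  ] [ 0.7498 -0.1112  0.0177]
scene [311.1 175.1] 8 [0.4975 0.0202 0.04  ]
scene [282.4 206.8] 5 [ 0.5127 -0.1231  0.04  ]
scene [360.5 214. ] 12 [ 0.6955 -0.0115  0.04  ]
scene [249.4 215.6] 13 [ 0.4638 -0.2019  0.04  ]
scene [298.  260.5] 16 [ 0.661  -0.2328  0.04  ]
side [335.  198.8] 4 [ 0.5491 -0.0947  0.04  ]
side [275.8 207.4] 5 [ 0.694  -0.0139  0.04  ]
side [343.8 229.4] 5 [0.4967 0.0174 0.04  ]
```

```bash
python3 -m crank '[[[-0.001,0.02,-0.02],[0,0,0]],[[-0.002,0.036,-0.05],[0,0,0]],[[-0.002,0.036,-0.08],[0,0,0]],[[-0.002,0.036,-0.11],[0,0,0]],[[-0.002,0.036,-0.135],[0,0,0]],[[-0.002,0.036,-0.15],[0,0,0]],[[-0.002,0.036,-0.159],[0,0,0]],[[-0.002,0.036,-0.159],[0,0,0]],[[-0.002,0.036,-0.159],[0,0,0]]]' 0.05 && python3 -m crank '[[[0,0,0],[0,0,0]],[[0,0,0],[0,0,0]],[[0,0,0],[0,0,0]],[[0,0,0],[0,0,0]],[[0,0,0],[0,0,0]],[[0,0,0],[0,0,0]]]' 0 40
```

```text
time: 2.57
ee_pos: [0.5614, -0.0204, 0.0913]
eef_rot: [-0.0, 0.18, 0.984, -0.0]
contact_force: [-0.8, 0.6, 0.4]
finger_gap: 0.0499
finger_force: 0.0
time: 3.07
ee_pos: [0.562, -0.0199, 0.0919]
eef_rot: [0.001, 0.179, 0.984, 0.0]
contact_force: [0.4, 3.2, 5.1]
finger_gap: 0.0092
finger_force: 43.3
```

```bash
python3 -m crank '[[[0,0,0],[0,0,-0.07]],[[0,0,0],[0,0,-0.14]],[[0,0,0],[0,0,-0.21]],[[0,0,0],[0,0,-0.28]],[[0,0,0],[0,0,-0.35]],[[0,0,0],[0,0,-0.42]],[[0,0,0],[0,0,-0.49]],[[0,0,0],[0,0,-0.56]],[[0,0,0],[0,0,-0.63]],[[0,0,0],[0,0,-0.7]]]' && python3 -m crank '[[[0,0,0],[0,0,-0.08]],[[0,0,0],[0,0,-0.16]],[[0,0,0],[0,0,-0.24]],[[0,0,0],[0,0,-0.32]],[[0,0,0],[0,0,-0.4]],[[0,0,0],[0,0,-0.48]],[[0,0,0],[0,0,-0.56]],[[0,0,0],[0,0,-0.63]],[[0,0,0],[0,0,-0.68]],[[0,0,0],[0,0,-0.68]]]' && python3 -m crank '[[[0,0,0],[0,0,0]],[[0,0,0],[0,0,0]],[[0,0,0],[0,0,0]],[[0,0,0],[0,0,0]]]' 0.04 && python3 -m crank '[[[0,0,0.03],[0,0,0]],[[0,0,0.07],[0,0,0]],[[0,0,0.11],[0,0,0]],[[0,0,0.15],[0,0,0]],[[0,0,0.15],[0,0,0]]]' 0.06
cat > tb.py <<'E'
from h import *
import sys
m=viewer.camera_model("wrist"); im,d=viewer.get_image("wrist"); f=sys.argv[1]; cv2.imwrite(f"pics/{f}.png",im[:,:,::-1]); np.savez(f"pics/{f}.npz",im=im,d=d,**m)
P=cloud(m,d); c=np.array([.5617,-.0197])
for n,lo,hi,rad in(("fin",.086,.096,.03),("arm",.0605,.07,.06)):
    k=(P[...,2]>lo)&(P[...,2]<hi)&(np.hypot(P[...,0]-c[0],P[...,1]-c[1])<rad)&(d>0)
    q=P[k]
    if len(q)<30: print(n,len(q)); continue
    r=cv2.minAreaRect(q[:,:2].astype(np.float32)*1000); print(n,len(q),np.round(r[0],1),np.round(r[1],1),round(r[2],1))
print(sense()["ee_pos"],sense()["eef_rot"])
E
python3 tb.py w2
```

```text
time: 3.9
ee_pos: [0.5621, -0.0197, 0.0919]
eef_rot: [0.001, 0.507, 0.862, 0.001]
contact_force: [0.8, 5.1, 6.2]
finger_gap: 0.009
finger_force: 43.3
time: 4.73
ee_pos: [0.5623, -0.0197, 0.092]
eef_rot: [0.0, 0.766, 0.643, 0.001]
contact_force: [2.2, 5.3, 4.7]
finger_gap: 0.0091
finger_force: 43.2
time: 5.07
ee_pos: [0.5613, -0.0203, 0.091]
eef_rot: [0.0, 0.765, 0.645, -0.0]
contact_force: [-0.5, 0.4, 0.4]
finger_gap: 0.0402
finger_force: 0.0
time: 5.48
ee_pos: [0.5633, -0.0206, 0.2481]
eef_rot: [0.004, 0.765, 0.645, 0.003]
contact_force: [1.8, -0.6, -0.0]
finger_gap: 0.0602
finger_force: 0.0
fin 402 [562.4 -18.9] [35.5  9.7] 79.9
arm 597 [569.2 -48.1] [74.  69.6] 55.6
[ 0.56278025 -0.02052081  0.24468611] [0.00245584 0.76456771 0.64453578 0.00195235]
```

The fin now reads 79.9° against 81.1° for square, so the turnbutton is within 0.02 rad of 1.57. Next I go over the block.

```bash
python3 -m crank '[[[0.002,-0.016,0],[0,0,0.12]],[[0.004,-0.033,0],[0,0,0.24]],[[0.007,-0.05,0],[0,0,0.36]],[[0.01,-0.066,0],[0,0,0.48]],[[0.013,-0.083,0],[0,0,0.6]],[[0.015,-0.1,0],[0,0,0.72]],[[0.018,-0.116,0],[0,0,0.84]],[[0.02,-0.133,0],[0,0,0.96]],[[0.023,-0.15,0],[0,0,1.08]],[[0.0256,-0.165,0],[0,0,1.2]]]' 0.065 && python3 -m crank '[[[0,0,0],[0,0,0.12]],[[0,0,0],[0,0,0.24]],[[0,0,0],[0,0,0.36]],[[0,0,0],[0,0,0.385]],[[0,0,0],[0,0,0.385]],[[0,0,0],[0,0,0.385]]]'
cat > bl.py <<'E'
from h import *
import sys
m=viewer.camera_model("wrist"); im,d=viewer.get_image("wrist"); f=sys.argv[1]; cv2.imwrite(f"pics/{f}.png",im[:,:,::-1]); np.savez(f"pics/{f}.npz",im=im,d=d,**m)
P=cloud(m,d); c=np.array([.5869,-.1854])
hs=cv2.cvtColor(im,cv2.COLOR_RGB2HSV)
k=(P[...,2]>.103)&(P[...,2]<.118)&(np.hypot(P[...,0]-c[0],P[...,1]-c[1])<.04)&(hs[...,1]>40)
q=P[k]; r=cv2.minAreaRect(q[:,:2].astype(np.float32)*1000); print(len(q),np.round(r[0],1),np.round(r[1],1),round(r[2],1),q[:,2].mean())
s=sense();print(s["ee_pos"],s["eef_rot"],s["joint_positions"].round(2))
E
python3 bl.py w3
```

```text
time: 6.37
ee_pos: [0.5867, -0.1862, 0.2399]
eef_rot: [-0.001, 0.264, 0.964, 0.0]
contact_force: [0.7, 0.1, -0.0]
finger_gap: 0.0649
finger_force: 0.0
time: 6.87
ee_pos: [0.5867, -0.1852, 0.2402]
eef_rot: [-0.001, 0.079, 0.997, 0.0]
contact_force: [0.8, 0.4, -0.1]
finger_gap: 0.0652
finger_force: 0.0
1261 [ 586.7 -185.6] [35.8 26.3] 81.3 0.11104218641189675
[ 0.58673514 -0.18513331  0.24038408] [-4.39800661e-04  7.86067146e-02  9.96905597e-01  1.44852377e-04] [-0.44  0.42  0.17  1.32 -0.   -0.28]
```

View pics/w3.png

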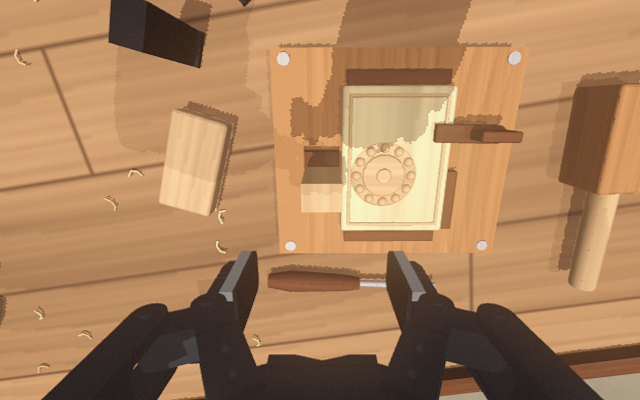

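The wrist picture shows the turnbutton square over the panel edge at (435-520,133). The block top is at (322,198), upright and at the expected place, so I descend and grip.

```bash
python3 -m crank '[[[0,0,-0.03],[0,0,0]],[[0,0,-0.065],[0,0,0]],[[0,0,-0.1],[0,0,0]],[[0,0,-0.12],[0,0,0]],[[0,0,-0.135],[0,0,0]],[[0,0,-0.148],[0,0,0]],[[0,0,-0.148],[0,0,0]],[[0,0,-0.148],[0,0,0]]]' && python3 -m crank '[[[0,0,0],[0,0,0]],[[0,0,0],[0,0,0]],[[0,0,0],[0,0,0]],[[0,0,0],[0,0,0]],[[0,0,0],[0,0,0]],[[0,0,0],[0,0,0]]]' 0.02 110 && python3 -m crank '[[[0,0,0.001],[0,0,0]],[[0,0,0.002],[0,0,0]],[[0,0,0.003],[0,0,0]],[[0,0,0.004],[0,0,0]],[[0,0,0.004],[0,0,0]],[[0,0,0.004],[0,0,0]]]'
```

```text
time: 7.58
ee_pos: [0.5866, -0.185, 0.0927]
eef_rot: [-0.001, 0.078, 0.997, 0.0]
contact_force: [1.4, -0.6, 0.5]
finger_gap: 0.065
finger_force: 0.0
time: 8.08
ee_pos: [0.5876, -0.1856, 0.0943]
eef_rot: [0.001, 0.078, 0.997, -0.0]
contact_force: [-0.5, -0.0, 6.0]
finger_gap: 0.0347
finger_force: 110.0
time: 8.58
ee_pos: [0.587, -0.1852, 0.0971]
eef_rot: [0.0, 0.078, 0.997, -0.0]
contact_force: [0.9, -0.4, -1.1]
finger_gap: 0.0348
finger_force: 109.5
```

```bash
python3 -m crank '[[[0.0034,-0.0005,0],[0.006,0.04,0]],[[0.0069,-0.0011,-0.0003],[0.012,0.079,0]],[[0.0103,-0.0016,-0.0006],[0.019,0.119,0]],[[0.0137,-0.0022,-0.0011],[0.025,0.158,0]],[[0.0171,-0.0027,-0.0017],[0.031,0.198,0]],[[0.0204,-0.0032,-0.0025],[0.037,0.237,0]],[[0.0204,-0.0032,-0.0025],[0.037,0.237,0]],[[0.0204,-0.0032,-0.0025],[0.037,0.237,0]]]'
python3 - <<'E'
from h import *
s=sense();print(s["contact_force"],s["torque"]);q=s["eef_rot"]
z=R.from_quat(q[[1,2,3,0]]).as_matrix()[:,2];print("tilt",np.arccos(-z[2]),z)
m=viewer.camera_model("wrist"); im,d=viewer.get_image("wrist"); cv2.imwrite("pics/w4.png",im[:,:,::-1])
im,d=viewer.get_image("scene"); cv2.imwrite("pics/s4.png",cv2.resize(im[160:280,230:370,::-1],None,fx=5,fy=5,interpolation=cv2.INTER_CUBIC))
E
```

```text
time: 9.25
ee_pos: [0.607, -0.1884, 0.0953]
eef_rot: [-0.12, 0.077, 0.99, 0.009]
contact_force: [-5.7, 0.5, 15.9]
finger_gap: 0.0351
finger_force: 112.7
[-5.66746805  0.52565872 15.87099654] [ 0.49270311  2.10660074 -0.01776144]
tilt 0.24139860205388802 [-0.2362672   0.03644078 -0.97100457]
```

View pics/s4.png

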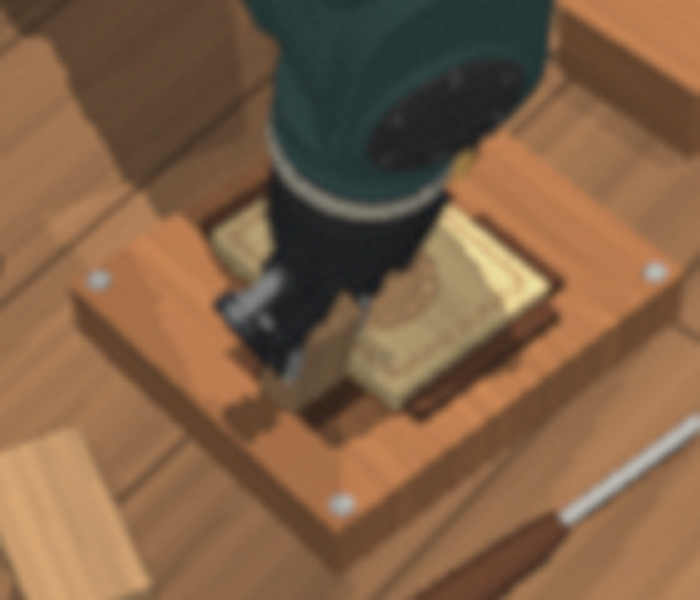

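The scene crop shows the block, at (315,350), leaning towards board +x with the panel in place. Now I rock the other way.

```bash
python3 -m crank '[[[-0.004,0.0006,0.0009],[-0.007,-0.047,0]],[[-0.0081,0.0013,0.0016],[-0.015,-0.095,0]],[[-0.0122,0.0019,0.0021],[-0.022,-0.142,0]],[[-0.0163,0.0026,0.0024],[-0.03,-0.19,0]],[[-0.0204,0.0032,0.0025],[-0.037,-0.237,0]],[[-0.0245,0.0038,0.0024],[-0.044,-0.284,0]],[[-0.0286,0.0045,0.0021],[-0.052,-0.332,0]],[[-0.0327,0.0051,0.0016],[-0.059,-0.379,0]],[[-0.0368,0.0058,0.0009],[-0.067,-0.427,0]],[[-0.0408,0.0064,0],[-0.074,-0.474,0]]]' && python3 -m crank '[[[0,0,0],[0,0,0]],[[0,0,0],[0,0,0]]]'
python3 - <<'E'
from h import *
s=sense();print(s["contact_force"],s["torque"]);q=s["eef_rot"]
z=R.from_quat(q[[1,2,3,0]]).as_matrix()[:,2];print("tilt",np.arccos(-z[2]),z)
E
```

```text
time: 10.18
ee_pos: [0.5683, -0.1826, 0.0962]
eef_rot: [0.123, 0.077, 0.989, -0.01]
contact_force: [5.8, -1.7, 6.3]
finger_gap: 0.035
finger_force: 111.1
time: 10.35
ee_pos: [0.5677, -0.1824, 0.0959]
eef_rot: [0.122, 0.077, 0.99, -0.01]
contact_force: [5.6, 0.4, 2.9]
finger_gap: 0.0348
finger_force: 110.7
[5.64729678 0.37875009 2.93509753] [ 0.10731583 -1.26725031  0.06895044]
tilt 0.24453303409795255 [ 0.23915681 -0.03765655 -0.97025048]
```

```bash
python3 -m crank '[[[0.004,-0.0006,0.0009],[0.007,0.047,0]],[[0.0081,-0.0013,0.0016],[0.015,0.095,0]],[[0.0122,-0.0019,0.0021],[0.022,0.142,0]],[[0.0163,-0.0026,0.0024],[0.03,0.19,0]],[[0.0204,-0.0032,0.0025],[0.037,0.237,0]],[[0.0204,-0.0032,0.0025],[0.037,0.237,0]],[[0.0204,-0.0032,0.0025],[0.037,0.237,0]]]' && python3 -m crank '[[[0,0,0.002],[0,0,0]],[[0,0,0.004],[0,0,0]],[[0,0,0.006],[0,0,0]],[[0,0,0.008],[0,0,0]],[[0,0,0.008],[0,0,0]]]'
python3 - <<'E'
from h import *
s=sense();print(s["contact_force"],s["torque"])
E
```

```text
time: 10.93
ee_pos: [0.5873, -0.1852, 0.0964]
eef_rot: [0.0, 0.078, 0.997, 0.0]
contact_force: [-0.8, 0.4, -0.9]
finger_gap: 0.0346
finger_force: 110.5
time: 11.35
ee_pos: [0.5869, -0.1853, 0.1058]
eef_rot: [0.001, 0.078, 0.997, -0.0]
contact_force: [0.2, 0.5, -0.4]
finger_gap: 0.0345
finger_force: 110.5
[ 0.22353738  0.46483217 -0.40024861] [ 0.06873089 -0.01161508 -0.02588766]
```

There is no resistance past the 9 mm lock height, so I keep lifting slowly.

```bash
python3 -m crank '[[[0,0,0.003],[0,0,0]],[[0,0,0.006],[0,0,0]],[[0,0,0.009],[0,0,0]],[[0,0,0.012],[0,0,0]],[[0,0,0.012],[0,0,0]]]' && python3 -m crank '[[[0,0,0.005],[0,0,0]],[[0,0,0.01],[0,0,0]],[[0,0,0.015],[0,0,0]],[[0,0,0.02],[0,0,0]],[[0,0,0.025],[0,0,0]],[[0,0,0.03],[0,0,0]],[[0,0,0.03],[0,0,0]],[[0,0,0.03],[0,0,0]]]'
python3 - <<'E'
from h import *
s=sense();print(s["contact_force"],s["torque"])
im,d=viewer.get_image("scene"); a=im[150:280,220:370,::-1]
im,d=viewer.get_image("side"); b=im[130:260,255:405,::-1]
cv2.imwrite("pics/f5.png",cv2.resize(np.hstack([a,b]),(800,347),interpolation=cv2.INTER_CUBIC))
E
python3 tb.py w5
```

```text
time: 11.77
ee_pos: [0.5872, -0.1854, 0.1177]
eef_rot: [0.0, 0.078, 0.997, -0.0]
contact_force: [0.1, 0.1, -0.1]
finger_gap: 0.0349
finger_force: 110.5
time: 12.43
ee_pos: [0.5871, -0.1853, 0.1472]
eef_rot: [0.0, 0.078, 0.997, -0.0]
contact_force: [0.3, 0.5, -0.9]
finger_gap: 0.0345
finger_force: 110.5
[ 0.3364327   0.49245261 -0.93029437] [-0.0236592   0.05364807  0.011931  ]
fin 1197 [562.1 -20.7] [36.9 10.3] 80.1
arm 1910 [556.5 -45. ] [47.4 70.1] 29.9
[ 0.58678995 -0.18512639  0.14671183] [-1.95472813e-04  7.78317629e-02  9.96966484e-01  9.08190771e-05]
```

View pics/f5.png

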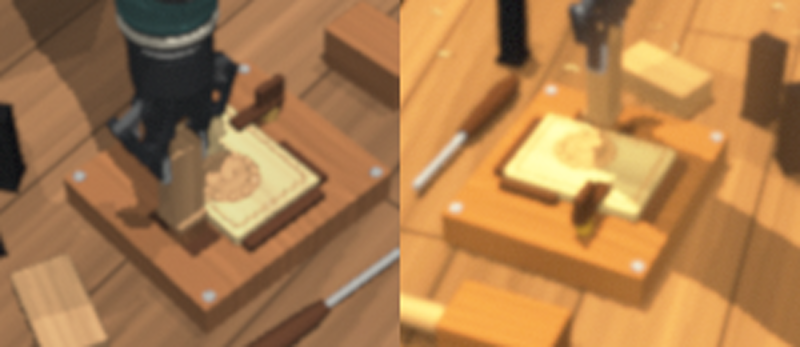

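View pics/w5.png

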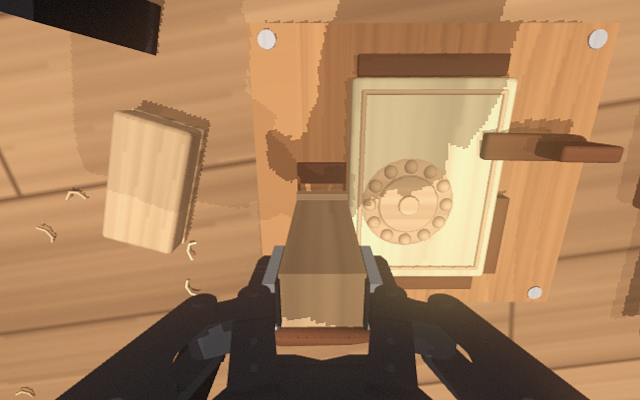

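Both pictures show the block upright in the gripper with its foot clear above the mortise (wrist: shank at (320,240)). The turnbutton is still square at 80.1° and the panel is between its fences. I do one last numeric check of the block's tilt, its underside and the panel.

```bash
python3 -m crank '[[[0,0,0],[0,0,0]],[[0,0,0],[0,0,0]],[[0,0,0],[0,0,0]]]'
python3 - <<'E'
from h import *
z=np.load("pics/w5.npz"); P=cloud(z,z["d"]); hs=cv2.cvtColor(z["im"],cv2.COLOR_RGB2HSV)
V,U=np.mgrid[:400,:640]
b=P[(U>300)&(U<345)&(V>185)&(V<262)]; b=b[b[:,2]>.05]
a=np.radians(-8.93); s=b[:,:2]@[np.cos(a),np.sin(a)]; t=np.abs(s-np.median(s))<.01
print("face slope",np.polyfit(b[t,2],s[t],1)[0],"z range",np.percentile(b[:,2],[1,99]))
tp=P[(U>290)&(U<355)&(V>300)&(V<320)]; print("top z",np.median(tp[:,2]))
k=(P[...,2]>.052)&(P[...,2]<.06)&(U>352)&(U<520)&(V>70)&(V<285)
r=cv2.minAreaRect(P[k][:,:2].astype(np.float32)*1000); print("panel",np.round(r[0],1),np.round(r[1],1),r[2])
E
```

```text
time: 12.83
ee_pos: [0.5869, -0.1852, 0.1469]
eef_rot: [-0.0, 0.078, 0.997, 0.0]
contact_force: [-1.2, 0.2, 0.6]
finger_gap: 0.0348
finger_force: 110.5
face slope 0.02184496074769022 z range [0.06110933 0.1544483 ]
top z 0.16394788304041652
panel [ 582.7 -101.3] [118.4 166.5] 82.72943878173828
```

```bash
python3 -c "
from station import ctrl
print(ctrl.sign_off())"
```

```text
the job is handed in; nothing more can be done
None
```

The job is handed in at about 13 s, result not reported: the turnbutton measures about 0.02 rad from square, and the rocked-free block is held upright about 19 mm above its mortise; the cheeks' travel was inferred from the block lifting freely, and the last panel fit was too rough to confirm its position to the millimetre.

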